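Draw and hold the locking pin of the finished vial tray

ROBOT

A 6-joint arm with a two-finger parallel gripper is mounted at the origin on the work surface. World frame = base frame: x ahead of the robot, y to its left, z up, the work surface at z = 0. Lengths are in mm, angles in rad, forces in N, time in s.
With the tool pointing down it reaches from about 325 to 775 mm from the base axis. Payload 5.5 kg.
Tool frame: the origin (TCP) lies at the very end of the fingers, on their centre line; the grasp point (between the pads) lies 19 mm behind it (manip.hold_point_z is the distance from the TCP to the grasp point, in mm); z points along the fingers, y is the line along which they close (so a half turn about z gives the same grasp; the last joint's range is limited). The gripper opens to 88 mm and grips with 3 to 60 N. Pads are 20 mm wide; open, the fingers measure 115 mm over their backs; the gripper's body (75 mm by 178 mm) begins 61 mm behind the grasp point.
Start: joints at [1.118, 0.091, 1.231, -0, 1.82, -0.057], TCP at [231.333, 553.626, 222.631] pointing down, gripper open.
Joint ranges: [-2.87, 2.87], [-0.86, 2.18], [0.17, 2.46], [-1.51, 4.65], [0.06, 2.69], [-2.65, 2.65]. Speed limits (rad/s): [2.57, 2.57, 3.01, 3.14, 3.14, 3.14].

INTERFACE

Orientations are given as a unit quaternion [w, x, y, z].
In Python, from station import manip gives the robot as it stands. Calls block until the motion is done:
- manip.move_ptp(position, orientation): joint-space move of the TCP to a pose.
- manip.move_straight(position, rot=None, max_speed=150, guard=None): straight line of the TCP; rot=None keeps the orientation; max_speed is the mean speed in mm/s. With guard (N) it stops when the force on the tool has changed by that much, and returns True; else False.
- manip.goto_joints(angles): joint-space move.
- manip.release() and manip.close_gripper(squeeze=None): open the fingers fully, or close them until they stop; squeeze is the grip in N (None keeps the last).
- manip.sleep(seconds).
- manip.inverse_kinematics(position, orientation): joint angles nearest the present ones, or None.
- manip.snapshot(name): name is "scene" or "top" or "wrist"; returns the picture (400x640x3 uint8, blue, green, red); there is no depth.
- manip.calibration(name): a dict with "fx", "fy", "cx", "cy" (pixels), "k1" (the pictures are not rectified: a ray, as slopes to the right and down, at radius r is drawn at 1 + k1 r^2 times it, then the intrinsics apply), "R" (3x3) and "t" (3): a world point X has camera coordinates R X + t; the wrist camera has in their place "hand_eye" (4x4, takes a point from camera to tool coordinates, whose origin is the TCP and whose axes are the flange's). Camera axes: x right, y down, z forward; pixel columns grow to the right and rows downward; lengths in mm; the calibration is good to about 2 mm. A picture is of the moment at which its call begins: read the wrist's pose just before it. calibration takes no time and is no camera call.
A pose or a line that the arm cannot do raises manip.PlanningError and nothing moves.
- manip.sign_off(): hands the job in; it is judged then, once.
Readings, each from a call of its own:
- manip.get_time_s(): time.
- manip.get_joint_pos(): joint angles.
- manip.get_qd(): joint speeds.
- manip.get_tau(): joint torques, N m.
- manip.get_ee_pos(): TCP position.
- manip.get_eef_rot(): TCP orientation.
- manip.get_ft_force(): force on the tool from outside, world axes, zero at the start.
- manip.get_ft_torque(): the same for the moment, N m.
- manip.get_width(): finger opening in mm.
- manip.get_finger_force(): force on a finger pad.
Only numpy, scipy, OpenCV 4.12 (cv2) and the standard library are available. Lean on these libraries where they do the work, as an engineer would, in place of code of your own. Each camera call takes 0.05 s, during which the arm holds its last target. There are 200 camera calls.

TASK

Two vial trays are locked in their docking stations by upright pins; the tray whose station has the orange-capped check vial in its nest is finished. Grip the black head of that station's pin and draw it straight up, without forcing it, by 30 mm - just until all of its yellow upper shank shows - and finish holding it still and upright there, the bare steel part still in its bore. Leave the other pin home and everything else where it stands.

Things in the scene. Friction and masses are not known exactly. Their poses are not given: they have to be found in the camera images.
- left: Left (+y) docking station, fixed: grey plate 150 x 150 x 10 mm; origin centre of underside, z up. In its frame (mm): aluminium guide block 44 x 44, top z 85, at (-45, 0), with upright bore 17.5 wide, 68 deep; black nest 36 x 36, top z 28, at (-45, 53), with one check vial; black rack of blue-capped vials 64 x 124, top z 52, at (34, 0). Placed and turned anew each time.
- right: Right (-y) docking station, fixed: grey plate 150 x 150 x 10 mm; origin centre of underside, z up. In its frame (mm): aluminium guide block 44 x 44, top z 85, at (-45, 0), with upright bore 17.5 wide, 68 deep; black nest 36 x 36, top z 28, at (-45, 53), with one check vial; black rack of blue-capped vials 64 x 124, top z 52, at (34, 0). Placed and turned anew each time.
- left_pin: Left station's locking pin, loose, upright in its bore by its own weight (0.15 to 0.31 kg), 0.75 mm play all round; askew it rubs and jams. Origin: on its axis at the head's underside, z up. Black round head 30 mm wide, 32 mm tall, rests on the guide block when home; shank 16 mm wide, 60 mm long, upper 30 mm yellow, rest steel.
- right_pin: Right station's locking pin, loose, upright in its bore by its own weight (0.15 to 0.31 kg), 0.75 mm play all round; askew it rubs and jams. Origin: on its axis at the head's underside, z up. Black round head 30 mm wide, 32 mm tall, rests on the guide block when home; shank 16 mm wide, 60 mm long, upper 30 mm yellow, rest steel.
- left_mouth (a point): Centre of the mouth of the left station's bore, in the plane of the guide block's top (85 mm above the table); axes as the station's. The left pin's origin is here when it is home.
- right_mouth (a point): The same for the right station's bore.
- left_nest (a point): Centre of the top of the left station's check-vial nest (28 mm above the table); a vial in the nest stands on this axis.
- right_nest (a point): The same for the right station's nest.
- orange_vial: Check vial, clear glass, 23 mm in diameter, 48 mm tall, with an orange cap; stands loose in one of the two nests. Its top is 58 mm above the table. Origin at the centre of its underside, z up. It marks the finished tray; not to be moved.
- white_vial: The same vial with a white cap, in the other nest. Not to be moved.
- solvent: Amber bottle with a blue cap, 66 mm in diameter, 150 mm tall, standing at the left of the table. Origin at the centre of its underside. A bystander.
- mouse: Black computer mouse, about 75 x 62 x 34 mm, on a blue pad at the right of the table. Origin at its underside. A bystander.
Not all that is in view belongs to the job. Leave any red look-alike of the left_pin alone.

How it is judged:
By the outcome, as a careful person would: the job done as asked, in the order asked, and still so for the second after the job is handed in, while the arm keeps its last pose, push and grip.
It also fails if it takes over 35 s, if anything falls off the work surface, if the arm or the gripper's body presses on something with over 40 N, if the wrist force passes 120 N, or if a joint passes its speed limit or range.

## Working session

There is one attempt and no reset: what is moved stays moved. The work goes in short steps, each a Python script; the robot and the scene stay as the last script left them, time stands still between calls to the robot, and variables do not carry over. Pictures are saved under pics/ and viewed, at most 10 in all, crops included, and the job is handed in when it is done.

```bash
ls; mkdir -p pics; python3 - <<'E'
from station import manip
import cv2, numpy as np
for n in("scene","top"):
    im=manip.snapshot(n); cv2.imwrite(f"pics/{n}0.png",im)
    c=manip.calibration(n); print(n,{k:(np.round(v,4).tolist() if not isinstance(v,float) else v) for k,v in c.items()})
print({k:np.round(v,4).tolist() for k,v in manip.calibration("wrist").items()}, manip.get_time_s(), manip.get_eef_rot())
E
```

```text
pics
scene {'fx': 517.7911565807074, 'fy': 517.7911565807074, 'cx': 319.6598046077838, 'cy': 193.89129596357986, 'k1': -0.16857872065616294, 'R': [[0.2509, 0.9678, 0.0183], [0.6568, -0.1563, -0.7377], [-0.7111, 0.1971, -0.6749]], 't': [-134.7711, -314.3133, 1880.8119]}
top {'fx': 364.61816119966574, 'fy': 364.61816119966574, 'cx': 317.2059490484036, 'cy': 200.00708136749475, 'k1': 0.019504326309145364, 'R': [[-0.0104, -0.9994, -0.0318], [-0.989, 0.015, -0.1469], [0.1473, 0.0299, -0.9886]], 't': [3.4861, 549.6252, 876.1755]}
{'fx': 298.2968, 'fy': 298.2968, 'cx': 318.6385, 'cy': 196.9504, 'k1': -0.002, 'hand_eye': [[0.0006, -0.9565, -0.2917, 80.4552], [1.0, 0.0005, 0.0006, 0.5834], [-0.0004, -0.2917, 0.9565, -163.2559], [0.0, 0.0, 0.0, 1.0]]} 0.1 [-2.19061820e-04  1.96618345e-01  9.80479719e-01 -8.35661241e-04]
```

View pics/scene0.png

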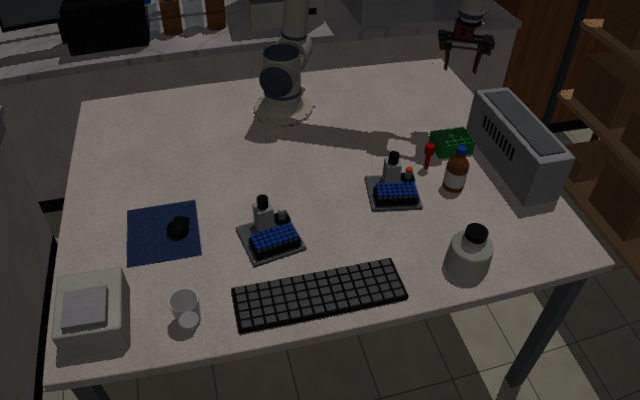

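View pics/top0.png

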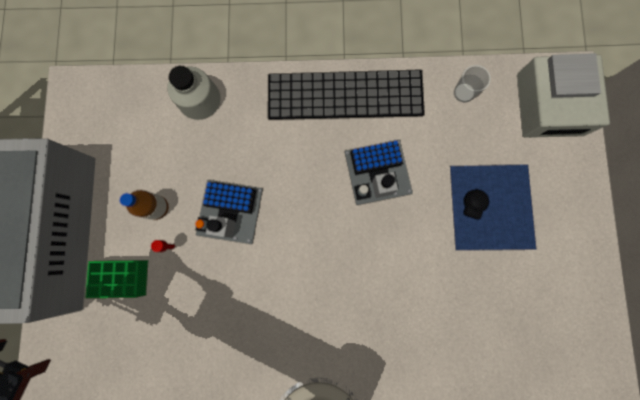

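The orange-capped vial shows at top (200,224) and scene (408,172), in the left station. There are three pin-like things:
- Black left pin: top (214,226), scene (394,158). It is next to the orange vial, so it fits the description.
- Black right pin: top (388,181), scene (262,202). It is next to the white vial.
- Red look-alike: top (160,246), scene (429,150).

I'll confirm the left pin in an enlarged crop.

```bash
cat > h.py <<'E'
import numpy as np, cv2
from station import manip
from scipy.spatial.transform import Rotation as Ro
from scipy.optimize import least_squares
def q2R(q): return Ro.from_quat(q,scalar_first=True).as_matrix()
def cam(name,pos=None,q=None):
    """(cal, R, t) world->camera; for wrist from tool pose"""
    c=manip.calibration(name)
    if name!="wrist": return c,np.array(c["R"]),np.array(c["t"])
    T=np.eye(4);T[:3,:3]=q2R(q);T[:3,3]=pos
    M=np.linalg.inv(T@np.array(c["hand_eye"])); return c,M[:3,:3],M[:3,3]
def proj(C,X):
    c,R,t=C; p=np.asarray(X)@R.T+t; s=p[...,:2]/p[...,2:]
    s=s*(1+c["k1"]*(s**2).sum(-1,keepdims=True))
    return s*[c["fx"],c["fy"]]+[c["cx"],c["cy"]]
def tri(obs,x0=(450,150,80)):
    r=least_squares(lambda X:np.concatenate([proj(C,X)-uv for C,uv in obs]),x0); return r.x,r.fun
def onz(C,uv,z):
    r=least_squares(lambda p:proj(C,np.array([p[0],p[1],z]))-uv,(450,150)); return r.x
E
python3 - <<'E'
from h import *
a=cv2.imread("pics/scene0.png")[130:220,350:450]; b=cv2.imread("pics/top0.png")[170:260,180:280]
cv2.imwrite("pics/crop.png",np.hstack([cv2.resize(np.clip(i*1.6,0,255).astype('uint8'),(400,360),interpolation=cv2.INTER_CUBIC) for i in(a,b)]))
S,T=cam("scene"),cam("top")
print(tri([(S,(394,154.5)),(T,(214,226))]), tri([(S,(408.5,169)),(T,(200.5,224))]))
E
```

```text
(array([482.40304094, 235.3168667 , 109.33653375]), array([-0.60772503,  0.16401524, -0.4702572 , -0.10639373])) (array([492.23898877, 286.40335604,  52.82502899]), array([-0.24811247,  0.07366947, -0.19909734, -0.04554709]))
```

View pics/crop.png

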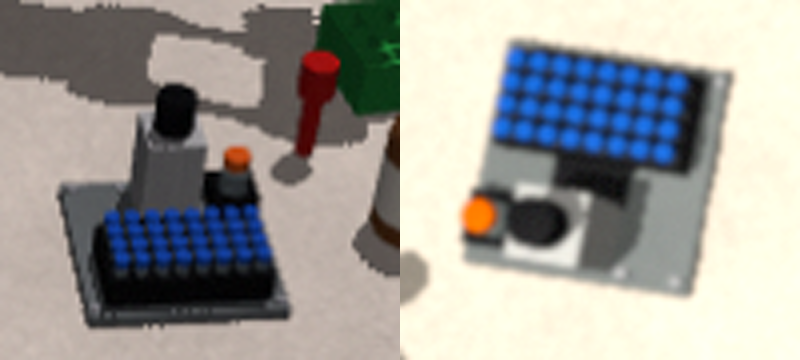

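The crop confirms it. The black head sits on the bright guide block, with the orange cap next to it at crop (478,215). The red pin stands on its own in the left half at (318,70). Next I'll move over the left pin for wrist views, swinging clear of the grey box first.

```bash
cat > view.py <<'E'
from h import *
import json
yaw=np.arctan2(-9.8,51.1)   # station y direction relative to world y
def quat(y): # tool y along station y, tool z down
    c,s=np.cos(y),np.sin(y); yv=np.array([-s,c,0]); z=np.array([0,0,-1.]); x=np.cross(yv,z)
    return Ro.from_matrix(np.c_[x,yv,z]).as_quat(scalar_first=True)
E
python3 - <<'E'
from view import *
q=quat(yaw); print(q)
print("box foot",[onz(cam("top"),p,0).round() for p in((95,155),(85,318))])
P=np.array([482,235.])
manip.move_straight([265,390,222],max_speed=250)
rec=[]
for i,d in enumerate([(0,55),(0,0),(0,-55)]):
    manip.move_ptp([P[0]+d[0],P[1]+d[1],185],q) if i==0 else manip.move_straight([P[0]+d[0],P[1]+d[1],185])
    manip.sleep(.2)
    p,r=manip.get_ee_pos(),manip.get_eef_rot(); im=manip.snapshot("wrist"); cv2.imwrite(f"pics/w{i}.png",im)
    rec.append((list(p),list(r))); print(np.round(p,2))
json.dump(rec,open("rec.json","w"))
ims=[]
for i in range(3):
    C=cam("wrist",*rec[i]); u=proj(C,np.array([*P,105])).round().astype(int); print(u)
    im=cv2.imread(f"pics/w{i}.png"); M=cv2.copyMakeBorder(im,150,150,150,150,cv2.BORDER_CONSTANT)
    ims.append(cv2.resize(M[u[1]+85:u[1]+215,u[0]+105:u[0]+195] if 0 else M[u[1]+150-65:u[1]+150+65,u[0]+150-65:u[0]+150+65],(266,266)))
cv2.imwrite("pics/wm.png",np.hstack(ims)); print(manip.get_time_s())
E
```

```text
[0.         0.09459842 0.99551551 0.        ]
box foot [array([688., 599.]), array([263., 589.])]
[481.19 291.21 185.68]
[481.89 235.71 184.9 ]
[481.93 180.77 184.93]
[254 216]
[317 204]
[381 193]
3.6583
```

View pics/w1.png

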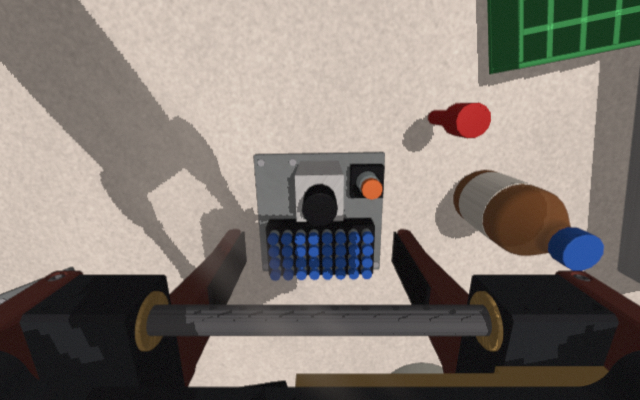

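View pics/wm.png

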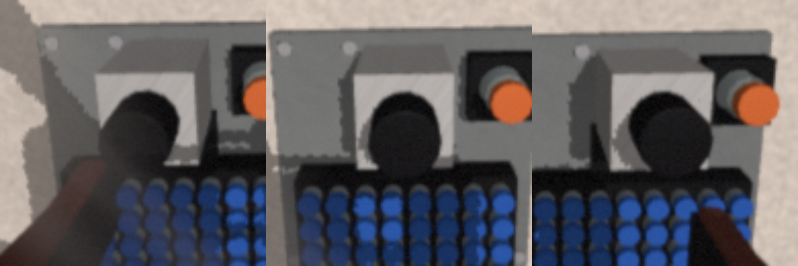

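w1 shows the black head at about (319,208) on the bright block, the orange cap at (371,188), and the fingers either side, clear of everything. I'll fit the head and block outlines over the three views to get position and height.

```bash
cat > fit.py <<'E'
from view import *
from scipy.optimize import differential_evolution
from scipy.ndimage import map_coordinates
rec=json.load(open("rec.json")); Cs=[cam("wrist",*r) for r in rec]
G=[cv2.GaussianBlur(cv2.imread(f"pics/w{i}.png").max(2).astype(float),(0,0),.7) for i in range(3)]
a=np.linspace(0,2*np.pi,48,endpoint=False); circ=np.c_[15*np.cos(a),15*np.sin(a)]
e=np.linspace(-22,22,15); sq=np.r_[np.c_[e,0*e-22],np.c_[e*0+22,e],np.c_[-e,0*e+22],np.c_[0*e-22,-e]]
def samp(g,p): return map_coordinates(g,[p[:,1],p[:,0]],order=1,mode="nearest")
def contrast(g,p,d=2.0):   # outside minus inside across closed contour
    c=p.mean(0); t=np.roll(p,-1,0)-np.roll(p,1,0); n=np.c_[t[:,1],-t[:,0]]; n/=np.linalg.norm(n,axis=1)[:,None]+1e-9
    n*=np.sign(((p-c)*n).sum(1))[:,None]; return samp(g,p+d*n)-samp(g,p-d*n)
def resample(h,n=60):
    h=np.r_[h,h[:1]]; s=np.r_[0,np.cumsum(np.linalg.norm(np.diff(h,axis=0),axis=1))]; k=np.linspace(0,s[-1],n,endpoint=False)
    return np.c_[np.interp(k,s,h[:,0]),np.interp(k,s,h[:,1])]
def score(v,views=(0,1,2)):
    x,y,z,w=v; R=np.array([[np.cos(w),-np.sin(w)],[np.sin(w),np.cos(w)]]); tot=0
    for i in views:
        P=lambda xy,zz: proj(Cs[i],np.c_[xy+[x,y],np.full(len(xy),zz)])
        hull=cv2.convexHull(np.r_[P(circ,z),P(circ,z+32)].astype(np.float32))[:,0].astype(float)
        tot-=np.clip(contrast(G[i],resample(hull)),-20,80).mean()
        tot-=np.clip(-contrast(G[i],P(sq@R.T,z)),-20,50).mean()
    return tot
E
python3 - <<'E'
from fit import *
for vs in((0,1,2),(1,2),(0,1)):
    r=differential_evolution(score,[(470,495),(223,247),(70,100),(yaw-.15,yaw+.15)],args=(vs,),seed=1,maxiter=80,popsize=12); print(vs,r.x.round(3),r.fun)
    if vs==(0,1,2): b=r.x
obs=[]
for i in range(3):
    im=cv2.cvtColor(cv2.imread(f"pics/w{i}.png"),cv2.COLOR_BGR2HSV); m=cv2.inRange(im,(5,170,150),(18,255,255))
    n,l,s,c=cv2.connectedComponentsWithStats(m); j=1+s[1:,4].argmax(); print(i,s[j],c[j]); obs.append((Cs[i],c[j]))
print("cap",tri(obs,(490,286,55)))
x,y,z,w=b; out=[]
for i in range(3):
    im=cv2.resize(cv2.imread(f"pics/w{i}.png"),None,fx=4,fy=4,interpolation=cv2.INTER_CUBIC)
    for r_,zz in((circ,z),(circ,z+32),(sq@np.array([[np.cos(w),-np.sin(w)],[np.sin(w),np.cos(w)]]).T,z)):
        cv2.polylines(im,[np.round(proj(Cs[i],np.c_[r_+[x,y],np.full(len(r_),zz)])*4+1.5).astype(int)],True,(0,255,0),1)
    u=(proj(Cs[i],np.array([x,y,z+16]))*4).astype(int); out.append(im[u[1]-133:u[1]+133,u[0]-133:u[0]+133])
cv2.imwrite("pics/fit.png",np.hstack(out))
E
```

```text
(0, 1, 2) [ 4.83166e+02  2.36825e+02  8.48070e+01 -1.76000e-01] -278.06383132592646
(1, 2) [ 4.83044e+02  2.36867e+02  8.46600e+01 -1.70000e-01] -193.99864336885582
(0, 1) [ 4.84276e+02  2.36338e+02  8.32860e+01 -1.73000e-01] -185.04217680993673
0 [308 190  20  19 291] [317.73195876 198.98969072]
1 [362 180  20  19 299] [371.66555184 188.93645485]
2 [417 169  19  20 294] [426.         178.95238095]
cap (array([491.92262235, 289.15719479,  57.32572395]), array([ 0.01926239,  0.01788773, -0.03777026, -0.03607969,  0.0185631 ,
        0.01826187]))
```

View pics/fit.png

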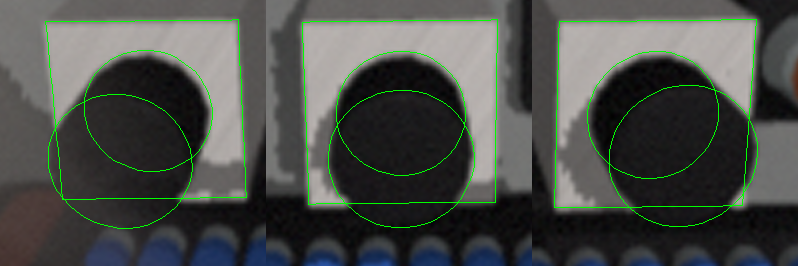

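The fit sits well on the head and block in all three views: the pin is at (483.2, 236.8), block top z 84.8 mm, which matches the stated 85. I'll descend, close gently and read the side load.

```bash
python3 - <<'E'
from view import *
q=quat(-.175); P=[483.2,236.8]
st=lambda s: print(s,round(manip.get_time_s(),2),np.round(manip.get_ee_pos(),2),"F",np.round(manip.get_ft_force(),2),"T",np.round(manip.get_ft_torque(),3),"w",round(manip.get_width(),2),"ff",np.round(manip.get_finger_force(),2))
manip.move_ptp([*P,160],q); manip.sleep(.3); st("above")
print(manip.move_straight([*P,89],max_speed=60,guard=6)); manip.sleep(.5); st("down"); print(manip.get_eef_rot(),q)
manip.close_gripper(3); manip.sleep(.5); st("closed")
E
```

```text
above 4.32 [483.59 236.24 160.82] F [-0.45 -0.1   0.35] T [ 0.011  0.01  -0.019] w 87.77 ff 0.0
False
down 6.15 [483.22 236.8   89.03] F [-0.92 -0.42 -0.33] T [0.006 0.035 0.002] w 87.78 ff 0.0
[ 2.42035677e-05  8.73930138e-02  9.96173911e-01 -1.02718178e-05] [0.         0.08738839 0.99617432 0.        ]
closed 7.57 [483.19 236.73  88.99] F [-0.39 -0.82  0.3 ] T [-0.161  0.011 -0.007] w 29.89 ff 3.0
```

```bash
cat > st.py <<'E'
from view import *
def st(s,n=12):
    F=[];T=[]
    for _ in range(n): F.append(manip.get_ft_force());T.append(manip.get_ft_torque());manip.sleep(.02)
    F=np.mean(F,0);T=np.mean(T,0)
    print(s,round(manip.get_time_s(),2),np.round(manip.get_ee_pos(),2),"F",F.round(2),"T",T.round(3),"w",round(manip.get_width(),2)); return F
E
python3 - <<'E'
from st import *
st("3N"); manip.close_gripper(25); manip.sleep(.3); st("25N")
p=np.array(manip.get_ee_pos()); p0=np.array([483.2,236.8,89.]); 
print(manip.move_straight(p0+[0,0,4],max_speed=15,guard=12)); manip.sleep(.2); st("up4")
E
```

```text
3N 7.77 [483.22 236.72  89.  ] F [-0.24 -1.05  0.26] T [-0.163  0.05  -0.014] w 29.93
25N 8.48 [483.2  236.76  89.02] F [-0.34 -1.63  0.65] T [-0.255  0.06   0.007] w 29.66
False
up4 9.3 [483.17 236.84  92.95] F [-0.28 -0.28 -2.71] T [0.017 0.    0.003] w 29.29
```

The pin is lifting freely: about 2.8 N, in line with its weight, and almost no side load. I'll carry on to 30 mm with a guard.

```bash
python3 - <<'E'
from st import *
p0=np.array([483.2,236.8,89.])
for h in(15,30):
    print(manip.move_straight(p0+[0,0,h],max_speed=20,guard=8)); manip.sleep(.3); st(f"up{h}")
manip.sleep(.3)
p,r=manip.get_ee_pos(),manip.get_eef_rot(); w=manip.snapshot("wrist"); s=manip.snapshot("scene"); t=manip.snapshot("top")
json.dump((list(p),list(r)),open("rec2.json","w")); cv2.imwrite("pics/w9.png",w); cv2.imwrite("pics/s9.png",s)
u=proj(cam("scene"),np.array([483,237,100.])).astype(int); v=proj(cam("wrist",p,r),np.array([483,237,100.])).astype(int); print(u,v)
A=cv2.resize(s[u[1]-40:u[1]+40,u[0]-40:u[0]+40],(400,400)); B=cv2.resize(w[v[1]-65:v[1]+65,v[0]-65:v[0]+65],(400,400))
cv2.imwrite("pics/end.png",np.clip(np.hstack([A,B])*1.5,0,255)); print(np.round(p,2),r)
E
```

```text
False
up15 10.5 [483.19 236.8  103.96] F [-0.11 -0.01 -2.58] T [ 0.027 -0.004  0.005] w 29.4
False
up30 11.9 [483.18 236.8  118.96] F [ 0.11 -0.04 -2.69] T [0.032 0.008 0.015] w 29.51
[393 157] [317 232]
[483.2 236.8 119. ] [-6.93226021e-07  8.74008793e-02  9.96173221e-01  4.74072362e-06][ WARN:0@3.488] global loadsave.cpp:1063 imwrite_ Unsupported depth image for selected encoder is fallbacked to CV_8U.
```

View pics/end.png

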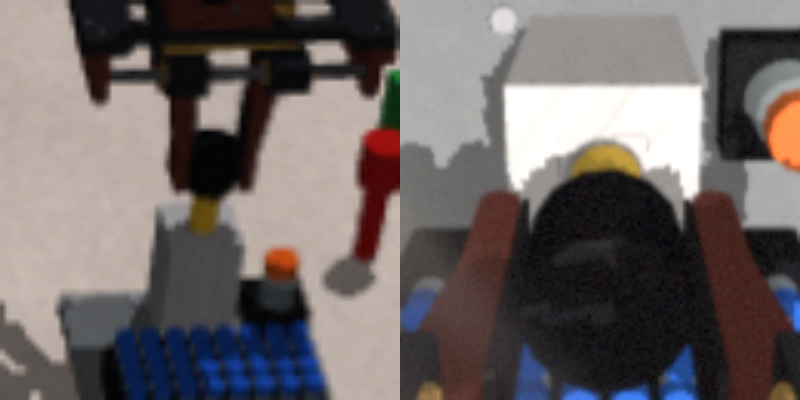

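The crop shows the head held at (212,165), with the yellow shank standing over the bore at (205,213), upright. The orange vial is undisturbed at (282,262). In the wrist half there is a grey crescent beyond the yellow at (605,148), so I'll overlay the expected geometry to check for slip.

```bash
python3 - <<'E'
from fit import *
r=json.load(open("rec2.json")); Ws=[("w9",cam("wrist",*r),5,(240,300)),("s9",cam("scene"),8,(240,300))]
out=[]
for n,C,k,_ in Ws:
    im=np.clip(cv2.resize(cv2.imread(f"pics/{n}.png"),None,fx=k,fy=k,interpolation=cv2.INTER_CUBIC)*1.4,0,255).astype(np.uint8)
    for rad,z,col in((8.75,85,(255,0,255)),(8,85,(255,255,0)),(15,115,(0,255,0)),(15,147,(0,255,0))):
        cv2.polylines(im,[np.round((proj(C,np.c_[circ*rad/15+[483.2,236.8],np.full(48,z)])+.5)*k-.5).astype(int)],True,col,1)
    u=(proj(C,np.array([483.2,236.8,110]))*k).astype(int); out.append(im[max(u[1]-250,0):u[1]+250,u[0]-200:u[0]+200])
cv2.imwrite("pics/ov.png",np.hstack(out))
E
```

```text
(no output)
```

View pics/ov.png

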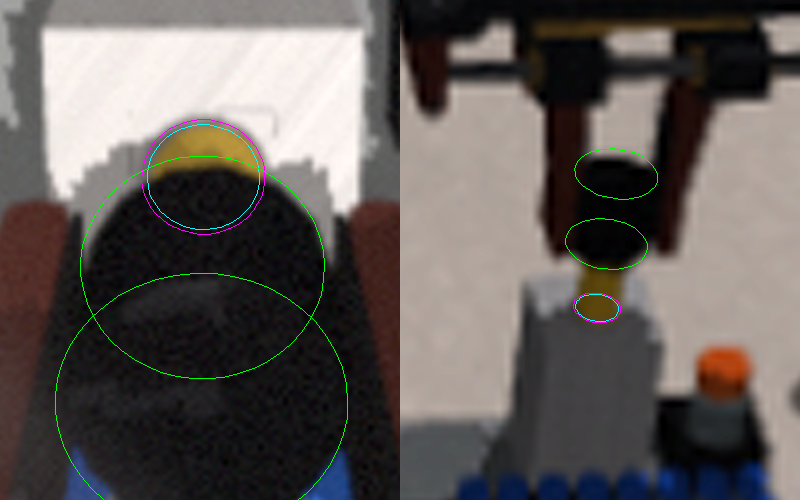

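The overlay fits. The shank meets the mouth circle at (203,175) with no steel showing, and the head sits where a 30 mm lift puts it, so it has not slipped. I'll check that the pin is still and the load unchanged, then hand in.

```bash
python3 - <<'E'
from st import *
st("final"); print(np.abs(manip.get_qd()).max()); print(manip.sign_off())
E
```

```text
final 12.55 [483.2  236.79 118.98] F [ 0.08  0.21 -2.66] T [ 0.021  0.003 -0.004] w 29.25
0.0014437334332980643
the job is handed in; nothing more can be done
None
```

I drew the left pin (the orange-vial station) straight up 30 mm and handed the job in at about 12.6 s, with the pin held still and upright, only yellow showing above the bore, and the right pin never approached; the hand-in gave no verdict.

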